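# Snap the drainer lid shut and tug-test its catch

### The arm

A 6-joint arm with a two-finger parallel gripper is mounted at the origin on the work surface. World frame = base frame: x ahead of the robot, y to its left, z up, the work surface at z = 0. Lengths are in mm, angles in degrees, forces in N, time in s.
With the tool pointing down it reaches from about 350 to 850 mm from the base axis. Payload 8.1 kg.
Tool frame: the origin (TCP) lies where the fingers leave the gripper's body, on its centre line; the fingertips stand 73 mm ahead of it and the grasp point (between the pads) lies 54 mm ahead of it; z points along the fingers, y is the line along which they close (so a half turn about z gives the same grasp; the last joint's range is limited). The gripper opens to 85 mm and grips with 20 to 120 N. Pads are 22 mm wide; open, the fingers measure 114 mm over their backs; the gripper's body (76 mm by 85 mm) begins 54 mm behind the grasp point. The pads swing forward as they close: fully open they stand 13 mm farther back than shut.
Start: joints at [61.226, 7.471, 85.268, -0, 87.261, -4.893], TCP at [242.882, 548.648, 303.892] pointing down, gripper open.
Joint ranges: [-169.43, 169.43], [-51.17, 129.36], [1.28, 143.12], [-76.62, 256.62], [0, 156.53], [-152.29, 152.29]. Speed limits (degrees/s): [136.94, 136.94, 159.86, 180, 180, 180].

### API

Orientations are given as [roll, pitch, yaw] about the fixed x, y, z axes, in that order (R = Rz(yaw) Ry(pitch) Rx(roll)).
In Python, from bench import sense, optics, r gives the robot as it stands.
- The arm moves only by the tool servo_tool, never from a script. Its argument "plan" is a list that holds one entry, the list of rows, each a list of 5 numbers: the shift along the world's x, y, z in m, then the turn about the world's z in degrees, then the finger opening in m, from 0 to 0.0854. A call has 1 to 10 rows; each row shifts and turns the commanded pose from where the row before left it; what a row does not reach is not made up. A row lasts 1/10 s, in which the tool goes at most 50 mm and 8.59 degrees, less where a joint would pass 70% of its speed; a pose out of reach is approached as far as the arm can. A call is refused whole if a number of a shift passes 0.05 or a number of a turn 8.59, either way. A call with a gripper value outside its range is refused whole. The fingers move at their own pace and stop on an object; "force" is the grip in N (left out, the last holds). Time passes only in rows, so rows that do not move let the fingers close. It gives the time, the measured TCP pose, the force, the opening and the grip force at its end, in the units of the state.
- sense(): the state, without advancing time (a new reading comes with each control period).
- optics.snapshot(name): name is "scene" or "top" or "wrist"; returns a dict with "frame" (400x640x3 uint8, blue, green, red), "fx", "fy", "cx", "cy" (pixels), "dist_coeffs" ([k1, k2, p1, p2, k3] as OpenCV has them; the pictures are not rectified), "cam_to_world" (4x4, takes a point from camera to world coordinates). Camera axes: x right, y down, z forward; pixel columns grow to the right and rows downward; lengths in mm; the calibration is good to about 2 mm. A picture is of the moment at which its call begins. There is no depth.
- r.hand_in(): hands the job in; it is judged then, once.
The state is a dict: "time": time; "joint_pos": joint angles; "qd": joint speeds; "joint_efforts": joint torques, N m; "tool_pos": TCP position; "tcp_rot": TCP orientation; "ft_force": force on the tool from outside, world axes, zero at the start; "wrist_torque": the same for the moment, N m; "finger_gap": finger opening in mm; "grip_force": force on a finger pad.
Only numpy, scipy, OpenCV 4.12 (cv2) and the standard library are available. Lean on these libraries where they do the work, as an engineer would, in place of code of your own. Each camera call takes 0.05 s, during which the arm holds its last target. There are 200 camera calls.

### The job

Slide the lid section of the dish drainer shut over the two cups until its tongue snaps fully into the catch at the end of the crate. Then tug the lid straight back the way it came with a steady pull of about 12 newtons for a second to confirm that the catch holds it, and let go, leaving the lid latched. Never load the catch with more than 15 newtons, pushing or pulling, and leave the cups, the saucepan and the balanced ladle as they are.

Things in the scene. Friction and masses are not known exactly. Their poses are not given: they have to be found in the camera images.
- drainer: black slatted plastic crate, fixed to the plank, 280 x 500 mm, rim top 120 mm high. Origin: centre of its underside. Its own y is the long axis along which the lid slides (-y shuts it, +y opens it), z up. The catch is at its -y end, at a place along y that differs by some mm between drainers.
- lid: grey slotted plastic lid section, 0.3 kg, panel 272 (x) x 200 (y) x 8 mm, on top of the rim between two guide rails; it only slides along the drainer's y, with about 1.5 N of drag. Origin: centre of the panel's underside (121.5 mm above the plank); axes as the drainer's. A tongue reaches from the middle of its -y edge.
- lid_grip (a point): point in the upright grip bar on the lid, for a grasp from above. The bar is 14 mm thick along the lid's y (the slide direction), 70 mm long along x and 38 mm high above the panel, near the panel's +y edge. The point is on the bar's centre line, 23 mm above the panel, 15 mm below the bar's top, at (0, +60, +31) mm from the lid's origin.
- lid_tongue (a point): middle of the head at the tip of the lid's tongue, at (0, -136, +4) mm from the lid's origin; head 34 mm wide across x with ends of 5 mm radius, neck 16 mm. Latched, it lies at y = -5 mm (pulled back against the jaws) to -11 mm (against the end stop) in the catch's frame: 6 mm of free play.
- catch: white plastic snap catch, 90 x 56 mm, outside the drainer's -y end, axes as the drainer's. Two spring jaws: the tongue's head spreads them over 20 mm of ramp (roughly 3 to 6 N of push) and they snap together behind it. Origin: on the tongue's line at the jaws' holding faces. Jaws and end stop are stiffly sprung: they give a millimetre or two under load.
- cup_a: blue plastic cup, 72 mm across, 88 mm high, standing in the crate under the lid's shut place; origin centre of underside
- cup_b: second such blue cup beside it
- saucepan: aluminium saucepan, 132 mm across, 95 mm high, black handle rising over the crate's +x rim; stands in the crate's +y half; origin centre of underside
- ladle: steel ladle balanced across the rim near the crate's +y end, stem 310 mm long along its x and 4 mm thick, bowl 72 mm across hanging outside the +x rim; origin on the stem's underside, near its middle

How it is judged (in metres and radians):
On the way, in this order (a step that is already met when the one before it is completed fails the run):
1. the tongue's head is past the jaws: the lid is snapped shut (y of lid_tongue in the frame of catch below -0.0045 m), for 0.2 s.
2. the latched lid is pulled back against the jaws with more than 8.5 N at the catch for 0.5 s (contact force between lid and catch above 8.5 N and y of lid_tongue in the frame of catch between -0.0065 and 0 m), for 0.5 s.
At the end, for the whole second after the job is handed in: the lid is shut, at rest and let go, with the middle of its tongue's head at least 1 mm behind the jaws' holding faces (latched); ladle, saucepan and both cups are within 20 mm of where they were (y of lid_tongue in the frame of catch below -0.001 m and contact force between the fingers and lid below 0.2 N and linear speed of lid below 0.01 m/s and distance of each of ladle, saucepan, cup_a, cup_b from where it was at the start of the episode below 0.02 m); the robot touches nothing.
It fails at once if the catch is loaded with more than 18 N by the lid (contact force between lid and catch above 18 N).
It fails at once if the ladle is shifted by more than 20 mm (distance of ladle from where it was at the start of the episode above 0.02 m).
It fails at once if the saucepan or a cup is shifted by more than 20 mm (distance of any of saucepan, cup_a, cup_b from where it was at the start of the episode above 0.02 m).
It also fails if it takes over 58 s, if anything falls off the work surface, if the arm or the gripper's body presses on something with over 40 N, if the wrist force passes 120 N, or if a joint passes its speed limit or range.

## Working session

There is one attempt and no reset: what is moved stays moved. The work goes in short steps, Python scripts to look and compute and a tool call to move; the robot and the scene stay as the last step left them, time stands still between calls to the robot, and variables do not carry over. Pictures are saved under pics/ and viewed, at most 10 in all, crops included, and the job is handed in when it is done.

Besides the shell and the picture viewer there is one more tool, called after "Emit:" as name([rows], argument=value, ...), one row to a line, values as JSON. servo_tool: Moves the arm, as the interface text tells. Its arguments: {"type":"object","properties":{"plan":{"type":"array"},"force":{"type":"number"}},"required":["plan"]}

```bash
mkdir -p pics; cat > h.py <<'E'
import numpy as np, cv2, pickle
from bench import sense, optics, r
def snap(n,f):
    s=optics.snapshot(n); cv2.imwrite(f'pics/{f}.png',s['frame']); pickle.dump(s,open(f'pics/{f}.pkl','wb')); return s
def load(f): return pickle.load(open(f'pics/{f}.pkl','rb'))
def K(s): return np.array([[s['fx'],0,s['cx']],[0,s['fy'],s['cy']],[0,0,1.]])
def ray(s,p):
    u=cv2.undistortPoints(np.array([[p]],float),K(s),np.array(s['dist_coeffs'],float))[0,0]
    T=np.array(s['cam_to_world']); d=T[:3,:3]@[u[0],u[1],1]; return T[:3,3],d/np.linalg.norm(d)
def atz(s,p,z):
    o,d=ray(s,p); return o+d*(z-o[2])/d[2]
def tri(obs):
    A=np.zeros((3,3));b=np.zeros(3)
    R=[ray(s,p) for s,p in obs]
    for o,d in R:
        M=np.eye(3)-np.outer(d,d);A+=M;b+=M@o
    x=np.linalg.solve(A,b); return x,[np.linalg.norm(np.cross(x-o,d)) for o,d in R]
def proj(s,X):
    T=np.linalg.inv(np.array(s['cam_to_world'])); rv,_=cv2.Rodrigues(T[:3,:3])
    return cv2.projectPoints(np.array(X,float).reshape(-1,3),rv,T[:3,3],K(s),np.array(s['dist_coeffs'],float))[0][:,0]
E
python3 - <<'E'
from h import *
a=snap('scene','s0');b=snap('top','t0');c=snap('wrist','w0')
st=sense();print({k:st[k] for k in('time','tool_pos','tcp_rot','ft_force','finger_gap')})
for s in(a,b,c):print(np.round(s['cam_to_world'],2).tolist(),s['fx'])
E
```

```text
{'time': 0.15, 'tool_pos': array([242.73019073, 548.37882551, 303.07354191]), 'tcp_rot': array([-1.79919884e+02, -6.90861864e-03,  1.56119038e+02]), 'ft_force': array([-1.13245501,  0.55306188, -0.26345027]), 'finger_gap': 85.54309026234407}
[[-0.01, 0.61, -0.79, 1388.34], [1.0, 0.01, -0.01, 32.29], [-0.0, -0.79, -0.61, 754.51], [0.0, 0.0, 0.0, 1.0]] 423.9185597750374
[[-0.0, -1.0, 0.08, 491.21], [-1.0, 0.0, -0.03, 24.89], [0.03, -0.08, -1.0, 1081.47], [0.0, 0.0, 0.0, 1.0]] 402.3262410758636
[[0.41, 0.87, 0.28, 169.97], [0.91, -0.39, -0.13, 580.86], [-0.0, 0.31, -0.95, 373.28], [0.0, 0.0, 0.0, 1.0]] 295.0356549076516
```

View pics/s0.png

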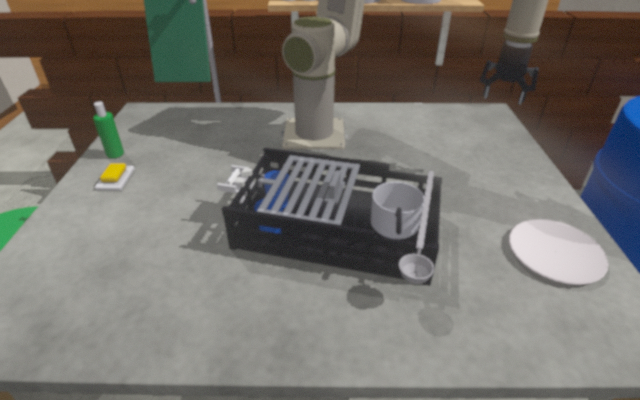

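View pics/t0.png

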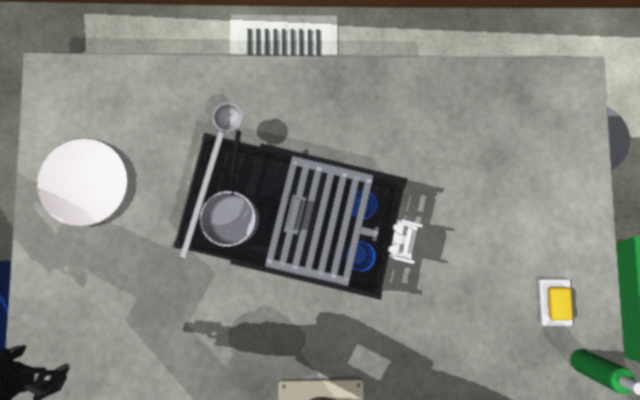

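The scene view has the crate near (335,210) with the catch at its left end near (238,178). In the top view the lid is near (320,220), the bar near (297,214), the tongue near (370,233) and the catch near (403,241). I'll enlarge both.

```bash
python3 - <<'E'
from h import *
t=load('t0')['frame'][140:310,250:430]; s=load('s0')['frame'][140:260,215:375]
cv2.imwrite('pics/tc.png',cv2.resize(cv2.convertScaleAbs(t,alpha=1.2),None,fx=3.5,fy=3.5,interpolation=cv2.INTER_CUBIC))
cv2.imwrite('pics/sc.png',cv2.resize(cv2.convertScaleAbs(s,alpha=1.2),None,fx=5,fy=5,interpolation=cv2.INTER_CUBIC))
E
```

```text
(no output)
```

View pics/tc.png

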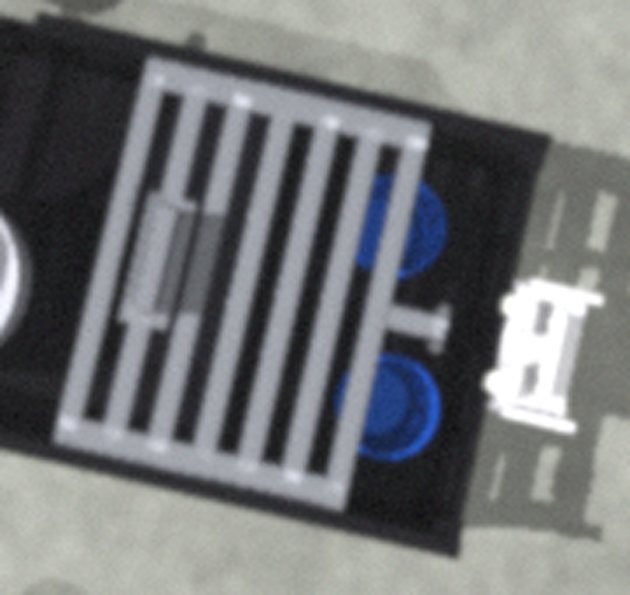

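View pics/sc.png

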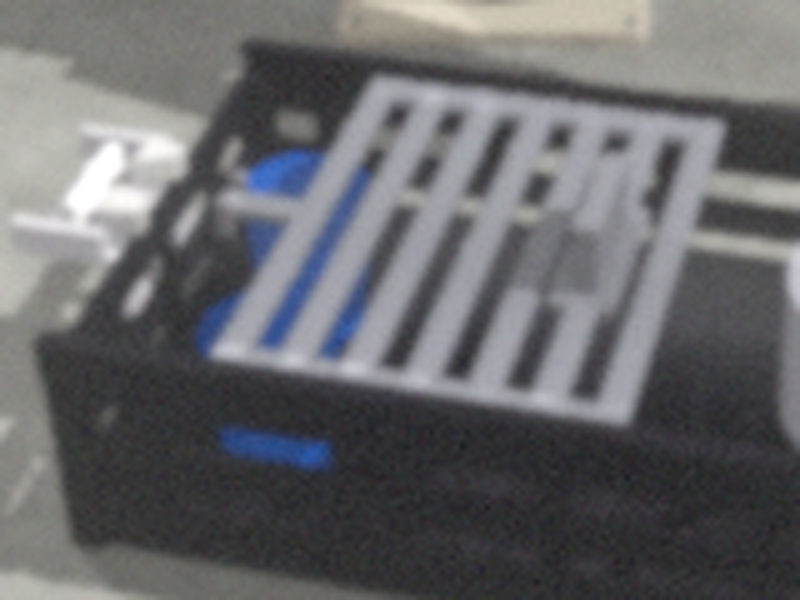

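```bash
cat > fit.py <<'E'
from h import *
t=load('t0');s=load('s0')
tp=np.array([(150,58),(431,122),(345,510),(55,442)])/3.5+[250,140]
sp=np.array([(632,422),(212,355),(375,78),(725,122)])/5+[215,140]
P=[]
for a,b in zip(tp,sp):
    x,e=tri([(t,a),(s,b)]);P.append(x);print(np.round(x,1),np.round(e,1))
P=np.array(P)
print('sizes',np.linalg.norm(P[0]-P[1]),np.linalg.norm(P[1]-P[2]),np.linalg.norm(P[2]-P[3]),np.linalg.norm(P[3]-P[0]))
Q=np.array([atz(t,a,129.5) for a in tp]);print('topQ',Q.round(1).tolist());
Q2=np.array([atz(s,a,129.5) for a in sp]);print('sceneQ',Q2.round(1).tolist())
for q in(Q,Q2,(Q+Q2)/2):
    c=q.mean(0); ey=(q[0]-q[1]+q[3]-q[2])[:2];ex=(q[0]-q[3]+q[1]-q[2])[:2]
    y1=np.degrees(np.arctan2(ey[1],ey[0]))-90;y2=np.degrees(np.arctan2(ex[1],ex[0]))
    print(c.round(1),'yaw',y1.round(2),y2.round(2))
    yy=np.radians((y1+y2)/2);R=np.array([[np.cos(yy),-np.sin(yy)],[np.sin(yy),np.cos(yy)]])
    g=c[:2]+R@[0,60];tg=c[:2]+R@[0,-136];print('grip',g.round(1),'tongue',tg.round(1))
    bx=[list(c[:2]+R@[i*35,60+j*7])+[159.5+8] for i,j in((1,1),(1,-1),(-1,-1),(-1,1))]
    print('bar top crop',((proj(t,bx)-[250,140])*3.5).round().tolist(),((proj(s,bx)-[215,140])*5).round().tolist())
    print('tongue crop',((proj(t,[list(tg)+[125.5]])-[250,140])*3.5).round(),((proj(s,[list(tg)+[125.5]])-[215,140])*5).round())
# catch jaws tips
print('catch pts', [atz(t,np.array(p)/3.5+[250,140],125).round(1).tolist() for p in((520,290),(495,400),(600,300),(575,430))])
E
python3 fit.py
```

```text
[664.3  71.1 132.6] [4.4 4.4]
[ 619.6 -121.7  134.4] [2.6 2.6]
[359.4 -61.7 126.2] [2. 2.]
[405.9 132.4 127.1] [2.6 2.6]
sizes 197.90495886635765 267.19278087225825 199.61618590923788 265.6416209466039
topQ [[664.8, 66.8, 129.5], [620.5, -125.1, 129.5], [359.9, -63.4, 129.5], [406.1, 129.5, 129.5]]
sceneQ [[660.5, 75.8, 129.5], [613.9, -120.2, 129.5], [364.9, -59.2, 129.5], [409.3, 134.7, 129.5]]
[512.8   1.9 129.5] yaw -13.22 -13.47
grip [526.7  60.3] tongue [ 481.4 -130.4]
bar top crop [[159.0, 203.0], [180.0, 208.0], [155.0, 313.0], [134.0, 308.0]] [[593.0, 227.0], [564.0, 223.0], [595.0, 145.0], [622.0, 149.0]]
tongue crop [[441. 326.]] [[225. 201.]]
[512.2   7.8 129.5] yaw -13.14 -13.48
grip [526.   66.2] tongue [ 480.9 -124.6]
bar top crop [[150.0, 204.0], [171.0, 209.0], [146.0, 314.0], [125.0, 310.0]] [[605.0, 226.0], [576.0, 222.0], [607.0, 144.0], [634.0, 148.0]]
tongue crop [[432. 327.]] [[236. 201.]]
[512.5   4.9 129.5] yaw -13.18 -13.48
grip [526.3  63.2] tongue [ 481.1 -127.5]
bar top crop [[155.0, 204.0], [176.0, 209.0], [151.0, 314.0], [129.0, 309.0]] [[599.0, 227.0], [570.0, 223.0], [601.0, 145.0], [628.0, 148.0]]
tongue crop [[437. 327.]] [[230. 201.]]
catch pts [[505.7, -184.8, 125.0], [431.6, -166.2, 125.0], [498.8, -239.4, 125.0], [411.3, -220.1, 125.0]]
```

The two views agree: the panel measures about 198 x 266 mm (should be 200 x 272), its height is about 130 mm, and yaw is -13.3°. The grip comes out near (526, 63). I'll move above the bar and check with the wrist camera on the way.

Emit:
servo_tool([
  [[0.0236,-0.0404,0.003,0.9,0.085],[0.0236,-0.0404,0,0.9,0.085],[0.0236,-0.0404,0,0.9,0.085],[0.0236,-0.0404,0,0.9,0.085],[0.0236,-0.0404,0,0.9,0.085],[0.0236,-0.0404,0,0.9,0.085],[0.0236,-0.0404,0,0.9,0.085],[0.0236,-0.0404,0,0.9,0.085],[0.0236,-0.0404,0,0.9,0.085],[0,0,0,0,0.085]],
], force=40)

```text
time: 1.15
tool_pos: [457.3, 180.4, 306.6]
tcp_rot: [-179.9, 0.1, 163.9]
ft_force: [-0.5, -0.1, 0.5]
finger_gap: 85.0
grip_force: 0.0
```

```bash
python3 - <<'E'
from h import *
snap('wrist','w1');s=sense();print(s['time'],s['tool_pos'],s['tcp_rot'])
E
```

```text
1.2 [456.25779776 182.56407319 306.60007195] [-1.79964120e+02 -1.36721645e-02  1.63932107e+02]
```

Emit:
servo_tool([
  [[0.0236,-0.0404,0,0.9,0.085],[0.0236,-0.0404,0,0.9,0.085],[0.0236,-0.0404,0,0.7,0.085],[0,0,0,0,0.085],[0,0,0,0,0.085]],
])

```text
time: 1.7
tool_pos: [526.0, 64.0, 306.4]
tcp_rot: [180.0, -0.1, 166.6]
ft_force: [-0.6, -0.0, 0.9]
finger_gap: 85.2
grip_force: 0.0
```

```bash
python3 - <<'E'
from h import *
a=load('w1');b=snap('wrist','w2');s=sense();print(s['time'],s['tool_pos'],s['tcp_rot'],s['ft_force'])
cv2.imwrite('pics/ww.png',np.hstack([cv2.resize(x['frame'],(400,250),interpolation=cv2.INTER_AREA) for x in (a,b)]))
for n,x in(('w1',a),('w2',b)):print(n,proj(x,[[526,63,167.5],[481,-128,125.5],[465,-180,125]]).round().tolist())
E
```

```text
1.75 [525.69855199  64.81637914 306.4958594 ] [ 1.79977114e+02 -6.79996260e-02  1.66722247e+02] [ 0.13603033  0.19444495 -0.42137288]
w1 [[213.0, 319.0], [46.0, 294.0], [1.0, 292.0]]
w2 [[318.0, 214.0], [104.0, 198.0], [49.0, 194.0]]
```

View pics/ww.png

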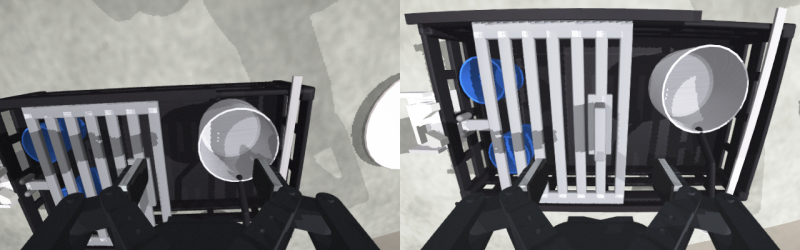

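Right half (w2): the bar stands between the fingers near (320,205) full-resolution pixels, against (318,214) predicted. I'll enlarge that crop to measure it.

```bash
python3 - <<'E'
from h import *
b=load('w2')
cv2.imwrite('pics/wc.png',cv2.resize(b['frame'][130:280,0:400],None,fx=2,fy=4,interpolation=cv2.INTER_CUBIC))
E
```

```text
(no output)
```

View pics/wc.png

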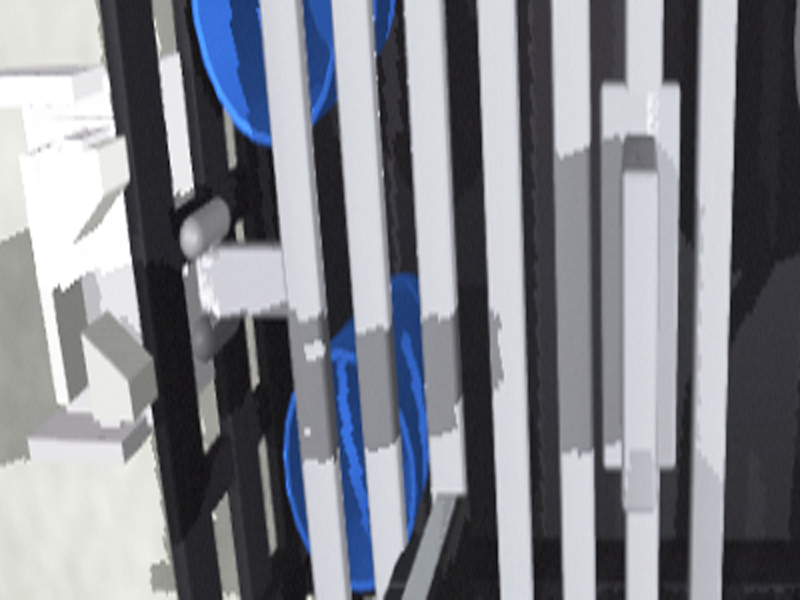

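Bar centre reads (320,214.5), within 2 mm of the current TCP line. The tongue head is at (102,201), also as predicted. I'll descend and grasp.

Emit:
servo_tool([
  [[0,0,-0.02,0,0.085],[0,0,-0.02,0,0.085],[0,0,-0.02,0,0.085],[0,0,-0.015,0,0.085],[0,0,-0.012,0,0.085],[0,0,-0.01,0,0.085],[0,0,0,0,0.06],[0,0,0,0,0.04],[0,0,0,0,0.03],[0,0,0,0,0.02]],
])

```text
time: 2.75
tool_pos: [526.6, 63.8, 210.8]
tcp_rot: [180.0, 0.1, 166.7]
ft_force: [-0.7, 0.0, -0.7]
finger_gap: 27.8
grip_force: 0.0
```

Emit:
servo_tool([
  [[0,0,0,0,0.01],[0,0,0,0,0.008],[0,0,0,0,0.005],[0,0,0,0,0.005],[0,0,0,0,0.005]],
], force=50)

```text
time: 3.25
tool_pos: [526.5, 63.8, 210.7]
tcp_rot: [180.0, 0.1, 166.7]
ft_force: [-1.9, -0.6, 6.5]
finger_gap: 13.1
grip_force: 49.1
```

Emit:
servo_tool([
  [[-0.00069,-0.00292,0,0,0.005],[-0.00069,-0.00292,0,0,0.005],[-0.00069,-0.00292,0,0,0.005],[-0.00069,-0.00292,0,0,0.005],[-0.00069,-0.00292,0,0,0.005]],
])

```text
time: 3.75
tool_pos: [523.0, 49.4, 210.7]
tcp_rot: [179.9, 0.1, 166.7]
ft_force: [-1.5, 2.2, 5.3]
finger_gap: 13.1
grip_force: 49.2
```

```bash
python3 - <<'E'
from h import *
s=snap('wrist','w3');print(sense()['tool_pos'])
f=s['frame'][60:260,0:320]
cv2.imwrite('pics/wc3.png',cv2.resize(f,None,fx=2.5,fy=2.5,interpolation=cv2.INTER_CUBIC))
E
```

```text
[522.88960845  49.06439214 210.65433241]
```

View pics/wc3.png

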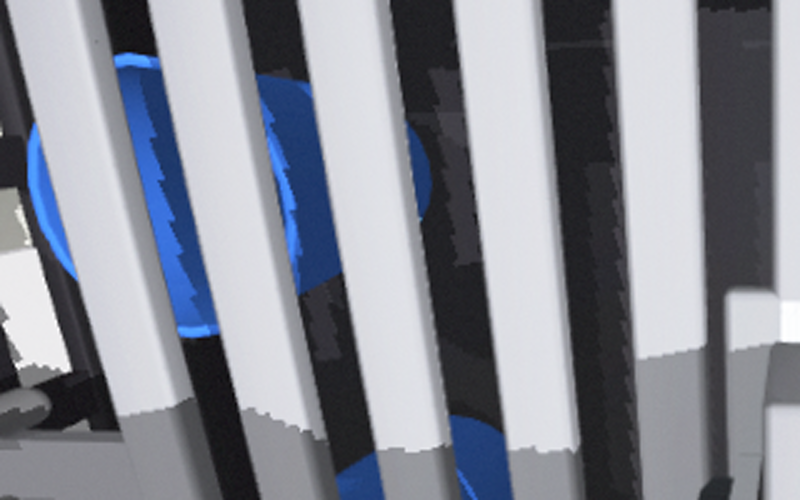

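The wrist view shows the bar gripped at the right edge, with the tongue under the frame at (20,410); the catch is out of view. I'll go on by force.

Emit:
servo_tool([
  [[-0.00069,-0.00292,0.0003,0,0.005],[-0.00069,-0.00292,0,0,0.005],[-0.00069,-0.00292,0,0,0.005],[-0.00069,-0.00292,0,0,0.005],[-0.00069,-0.00292,0,0,0.005]],
])

```text
time: 4.3
tool_pos: [519.4, 34.5, 210.7]
tcp_rot: [180.0, 0.0, 166.7]
ft_force: [-1.1, 1.9, 6.5]
finger_gap: 13.3
grip_force: 49.4
```

Emit:
servo_tool([
  [[-0.00046,-0.00195,0,0,0.005],[-0.00046,-0.00195,0,0,0.005],[-0.00046,-0.00195,0,0,0.005]],
])

```text
time: 4.6
tool_pos: [518.0, 28.7, 210.7]
tcp_rot: [180.0, 0.0, 166.7]
ft_force: [-1.4, 2.1, 6.4]
finger_gap: 12.8
grip_force: 49.3
```

Emit:
servo_tool([
  [[-0.00046,-0.00195,0,0,0.005],[-0.00046,-0.00195,0,0,0.005],[-0.00046,-0.00195,0,0,0.005]],
])

```text
time: 4.9
tool_pos: [516.6, 22.9, 210.7]
tcp_rot: [180.0, 0.0, 166.7]
ft_force: [-1.0, 1.5, 6.7]
finger_gap: 13.2
grip_force: 49.4
```

Emit:
servo_tool([
  [[-0.00046,-0.00195,0,0,0.005],[-0.00046,-0.00195,0,0,0.005]],
])

```text
time: 5.1
tool_pos: [515.6, 19.0, 210.7]
tcp_rot: [180.0, 0.0, 166.7]
ft_force: [-1.8, 3.4, 6.1]
finger_gap: 13.3
grip_force: 49.4
```

Emit:
servo_tool([
  [[-0.00046,-0.00195,0,0,0.005],[-0.00046,-0.00195,0,0,0.005]],
])

```text
time: 5.3
tool_pos: [514.8, 15.4, 210.7]
tcp_rot: [179.9, 0.0, 166.7]
ft_force: [-0.5, 4.9, 6.8]
finger_gap: 12.6
grip_force: 49.4
```

Emit:
servo_tool([
  [[-0.00046,-0.00195,0,0,0.005],[-0.00046,-0.00195,0,0,0.005]],
])

```text
time: 5.5
tool_pos: [513.8, 11.7, 210.7]
tcp_rot: [179.9, 0.0, 166.7]
ft_force: [-1.0, 5.9, 6.5]
finger_gap: 13.2
grip_force: 49.4
```

Emit:
servo_tool([
  [[-0.00046,-0.00195,0,0,0.005],[-0.00046,-0.00195,0,0,0.005]],
])

```text
time: 5.7
tool_pos: [512.9, 8.0, 210.7]
tcp_rot: [179.9, 0.0, 166.7]
ft_force: [-0.5, 5.3, 6.1]
finger_gap: 13.2
grip_force: 49.4
```

Emit:
servo_tool([
  [[-0.00046,-0.00195,0,0,0.005]],
])

```text
time: 5.8
tool_pos: [512.4, 5.8, 210.7]
tcp_rot: [179.9, 0.0, 166.7]
ft_force: [-2.1, 3.6, 7.1]
finger_gap: 13.2
grip_force: 49.5
```

Emit:
servo_tool([
  [[-0.00046,-0.00195,0,0,0.005]],
])

```text
time: 5.9
tool_pos: [511.8, 3.6, 210.7]
tcp_rot: [180.0, 0.0, 166.7]
ft_force: [-2.2, 1.9, 6.9]
finger_gap: 13.1
grip_force: 49.5
```

Emit:
servo_tool([
  [[-0.00034,-0.00146,0,0,0.005]],
])

```text
time: 6.0
tool_pos: [511.4, 1.8, 210.7]
tcp_rot: [180.0, 0.0, 166.7]
ft_force: [-3.1, 1.3, 7.0]
finger_gap: 13.2
grip_force: 49.6
```

Emit:
servo_tool([
  [[-0.00023,-0.00097,0,0,0.005]],
])

```text
time: 6.1
tool_pos: [511.2, 0.9, 210.7]
tcp_rot: [180.0, 0.0, 166.7]
ft_force: [-2.9, 2.4, 8.1]
finger_gap: 13.3
grip_force: 49.5
```

Emit:
servo_tool([
  [[-0.00023,-0.00097,0,0,0.005]],
])

```text
time: 6.2
tool_pos: [511.0, 0.0, 210.7]
tcp_rot: [180.0, 0.0, 166.7]
ft_force: [-2.1, 2.1, 6.9]
finger_gap: 13.0
grip_force: 49.5
```

Emit:
servo_tool([
  [[0,0,0,0,0.005],[0,0,0,0,0.005],[0,0,0,0,0.005]],
])

```text
time: 6.5
tool_pos: [511.0, -0.1, 210.6]
tcp_rot: [180.0, 0.0, 166.7]
ft_force: [-2.6, 1.8, 7.5]
finger_gap: 13.4
grip_force: 49.5
```

Emit:
servo_tool([
  [[-0.00023,-0.00097,0,0,0.005],[0,0,0,0,0.005]],
])

```text
time: 6.7
tool_pos: [510.7, -1.0, 210.7]
tcp_rot: [180.0, 0.0, 166.7]
ft_force: [-3.1, 1.7, 7.1]
finger_gap: 13.3
grip_force: 49.6
```

Emit:
servo_tool([
  [[-0.00023,-0.00097,0,0,0.005],[0,0,0,0,0.005],[0,0,0,0,0.005]],
])

```text
time: 7.0
tool_pos: [510.5, -2.0, 210.7]
tcp_rot: [180.0, 0.0, 166.7]
ft_force: [-3.1, 1.4, 7.4]
finger_gap: 13.4
grip_force: 49.6
```

Emit:
servo_tool([
  [[-0.00023,-0.00097,0,0,0.005],[0,0,0,0,0.005],[0,0,0,0,0.005]],
])

```text
time: 7.3
tool_pos: [510.3, -3.0, 210.7]
tcp_rot: [180.0, 0.0, 166.7]
ft_force: [-3.1, 1.9, 6.2]
finger_gap: 13.3
grip_force: 49.6
```

Emit:
servo_tool([
  [[0.00023,0.00097,0,0,0.005],[0.00023,0.00097,0,0,0.005],[0.00023,0.00097,0,0,0.005],[0,0,0,0,0.005]],
])

```text
time: 7.7
tool_pos: [510.9, -0.3, 210.7]
tcp_rot: [-180.0, 0.0, 166.7]
ft_force: [-3.0, 0.7, 7.7]
finger_gap: 13.0
grip_force: 49.6
```

Emit:
servo_tool([
  [[0.00023,0.00097,0,0,0.005],[0,0,0,0,0.005]],
])

```text
time: 7.9
tool_pos: [511.2, 0.7, 210.7]
tcp_rot: [-180.0, 0.0, 166.7]
ft_force: [-3.3, 1.3, 6.3]
finger_gap: 13.1
grip_force: 49.6
```

Emit:
servo_tool([
  [[0.00012,0.00049,0,0,0.005],[0,0,0,0,0.005]],
])

```text
time: 8.1
tool_pos: [511.3, 1.1, 210.7]
tcp_rot: [-180.0, 0.0, 166.7]
ft_force: [-3.4, -0.1, 7.2]
finger_gap: 13.3
grip_force: 49.6
```

Emit:
servo_tool([
  [[0.00012,0.00049,0,0,0.005],[0,0,0,0,0.005]],
])

```text
time: 8.3
tool_pos: [511.4, 1.6, 210.7]
tcp_rot: [-180.0, 0.0, 166.7]
ft_force: [-3.4, 0.6, 8.1]
finger_gap: 13.4
grip_force: 49.6
```

Emit:
servo_tool([
  [[0.00012,0.00049,0,0,0.005],[0,0,0,0,0.005]],
])

```text
time: 8.5
tool_pos: [511.5, 1.9, 210.7]
tcp_rot: [-180.0, -0.0, 166.7]
ft_force: [-3.3, -1.5, 7.5]
finger_gap: 13.2
grip_force: 49.6
```

Emit:
servo_tool([
  [[0.00012,0.00049,0,0,0.005],[0,0,0,0,0.005]],
])

```text
time: 8.7
tool_pos: [511.5, 2.2, 210.6]
tcp_rot: [-179.9, -0.0, 166.7]
ft_force: [-3.7, -2.9, 7.7]
finger_gap: 13.1
grip_force: 49.6
```

Emit:
servo_tool([
  [[0.00012,0.00049,0,0,0.005],[0.00012,0.00049,0,0,0.005],[0,0,0,0,0.005]],
])

```text
time: 9.0
tool_pos: [511.7, 2.7, 210.6]
tcp_rot: [-179.9, -0.0, 166.7]
ft_force: [-4.8, -5.6, 8.3]
finger_gap: 12.9
grip_force: 49.7
```

Emit:
servo_tool([
  [[0.00012,0.00049,0,0,0.005],[0,0,0,0,0.005]],
])

```text
time: 9.2
tool_pos: [511.7, 2.9, 210.7]
tcp_rot: [-179.8, -0.0, 166.7]
ft_force: [-5.3, -6.1, 8.6]
finger_gap: 13.4
grip_force: 49.8
```

Emit:
servo_tool([
  [[0.00012,0.00049,0,0,0.005],[0.00012,0.00049,0,0,0.005],[0,0,0,0,0.005]],
])

```text
time: 9.5
tool_pos: [511.9, 3.4, 210.6]
tcp_rot: [-179.8, -0.0, 166.7]
ft_force: [-6.6, -9.3, 9.9]
finger_gap: 13.3
grip_force: 49.9
```

Emit:
servo_tool([
  [[0.00012,0.00049,0,0,0.005],[0,0,0,0,0.005],[0,0,0,0,0.005]],
])

```text
time: 9.8
tool_pos: [511.9, 3.6, 210.6]
tcp_rot: [-179.8, -0.0, 166.7]
ft_force: [-7.4, -9.9, 8.9]
finger_gap: 13.2
grip_force: 49.9
```

Emit:
servo_tool([
  [[7e-05,0.0003,0,0,0.005],[0,0,0,0,0.005],[0,0,0,0,0.005],[0,0,0,0,0.005],[0,0,0,0,0.005]],
])

```text
time: 10.3
tool_pos: [512.0, 3.7, 210.6]
tcp_rot: [-179.7, -0.0, 166.6]
ft_force: [-7.5, -12.1, 9.1]
finger_gap: 13.2
grip_force: 50.0
```

Emit:
servo_tool([
  [[0,0,0,0,0.005],[0,0,0,0,0.005],[0,0,0,0,0.005],[0,0,0,0,0.005],[0,0,0,0,0.005],[0,0,0,0,0.005],[0,0,0,0,0.005]],
])

```text
time: 11.0
tool_pos: [511.9, 3.7, 210.6]
tcp_rot: [-179.7, -0.0, 166.6]
ft_force: [-6.3, -11.5, 9.4]
finger_gap: 13.3
grip_force: 50.0
```

Emit:
servo_tool([
  [[-0.00023,-0.00097,0,0,0.005],[-0.00023,-0.00097,0,0,0.005],[-0.00023,-0.00097,0,0,0.005],[-0.00023,-0.00097,0,0,0.005],[-0.00023,-0.00097,0,0,0.005],[0,0,0,0,0.005]],
])

```text
time: 11.6
tool_pos: [511.3, 1.1, 210.7]
tcp_rot: [-180.0, -0.0, 166.7]
ft_force: [-3.4, 0.1, 6.1]
finger_gap: 13.0
grip_force: 49.8
```

Emit:
servo_tool([
  [[0,0,0,0,0.016],[0,0,0,0,0.025],[0,0,0,0,0.04],[0,0,0,0,0.05],[0,0,0,0,0.05],[0,0,0,0,0.05],[0,0,0,0,0.05]],
])

```text
time: 12.3
tool_pos: [511.4, 1.4, 210.2]
tcp_rot: [-180.0, -0.0, 166.7]
ft_force: [-0.2, -0.2, 0.7]
finger_gap: 49.9
grip_force: 0.0
```

Emit:
servo_tool([
  [[0,0,0.01,0,0.05],[0,0,0.02,0,0.05],[0,0,0.03,0,0.05],[0,0,0.03,0,0.05],[0,0,0.03,0,0.05],[0,0,0.03,0,0.05],[0,0,0,0,0.05],[0,0,0,0,0.05]],
])

```text
time: 13.1
tool_pos: [511.8, 1.3, 361.7]
tcp_rot: [180.0, 0.2, 166.7]
ft_force: [-0.7, -0.5, -1.0]
finger_gap: 50.0
grip_force: 0.0
```

```bash
python3 - <<'E'
from h import *
t=snap('top','t9');w=snap('wrist','w9');print(sense()['time'],sense()['tool_pos'])
a=load('t0')['frame'][90:310,170:430];b=t['frame'][90:310,170:430]
top=cv2.resize(np.hstack([a,b]),(800,338),interpolation=cv2.INTER_CUBIC)
wr=cv2.resize(w['frame'][100:300,0:320],(400,250),interpolation=cv2.INTER_CUBIC)
cv2.imwrite('pics/end.png',np.vstack([top,np.hstack([wr,np.zeros_like(wr)])]))
E
```

```text
13.2 [511.01149214   1.40937462 359.37232164]
```

View pics/end.png

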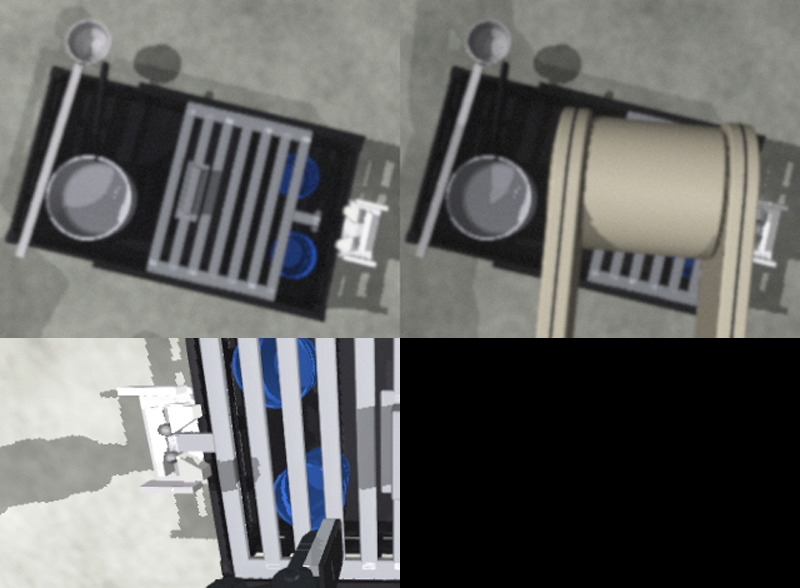

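The wrist view shows the tongue's head behind the closed jaws at about (170,443). Ladle, pan and cups look unmoved, and the gripper is clear. Handing in.

```bash
python3 -c "
from bench import r
print(r.hand_in())"
```

```text
the job is handed in; nothing more can be done
None
```

The lid is shut and latched; it held a steady pull of about 12 to 13 N (wrist reading) for over a second, was let go, and the job is handed in (no verdict came back), with the cups, saucepan and ladle looking unmoved in the last pictures.

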